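# Press a rail home in the drill jig against its sprung ejector and hold it there

## Task

Load the drill jig: take the rail that is still undrilled (no dowels standing in it), lay it in the channel lap side up, square end leading, slide it under the bush plate and, without ramming it, push it against the sprung ejector pin until its end beds firmly on the two stop buttons. Leave the dowelled rail and the tape measure where they are. The ejector would push the rail back out, so do not let go: finish with the gripper still holding the rail pressed home, ready for drilling.

Things in the scene. Friction and masses are not known exactly. Their poses are not given: they have to be found in the camera images.
- drill_jig: Drill jig, fixed (does not slide): steel base 270 x 110 mm; its upper face, the bed, is 18 mm above the table. Origin: centre of the base at table height; +x is the way a rail is pushed in, from the open mouth to the stop; z up. Channel centred on y = 0. The bed is open from above from x = -135 to +20 mm.
- channel_mouth (a point): Point on the bed, on the centre line, at the flared mouth of the channel (jig x = -68 mm); axes as the jig's. Two wooden guide strips, 14 mm thick, inner edge bevelled, tops 14 mm above the bed: flared from about 57 mm apart at the mouth to 42 mm at jig x = -35 mm, then straight, 42 mm apart, to x = +19 mm.
- bush_plate (a point): Centre of the bush plate's underside, 47.5 mm above the bed (jig x = +44 mm); axes as the jig's. Aluminium plate 48 mm along x, 69 mm wide, 12 mm thick, with two drill bushes on top (up to 66 mm above the bed), on two side cheeks with inner faces 43 mm apart. The rail slides in under it.
- end_stop: End stop of the jig, fixed to it: aluminium block (x = +79 to +107 mm in the jig, 74 mm high above the table) with two 9 mm steel stop buttons whose faces lie at x = +75 mm, 13 mm either side of the channel's centre and 22 mm above the bed. The origin is the same as the jig's.
- stop_point (a point): Point on the bed, on the channel's centre line, in the plane of the stop buttons' faces (jig x = +75 mm). Axes as the jig's. A rail that is home has its point blank_end here.
- plunger_tip (a point): Tip of the sprung ejector pin: 9 mm round steel pin, 22 mm above the bed on the centre line. At rest it stands 14 mm proud of the stop buttons (jig x = +61 mm).
- plunger (a joint): How far the ejector pin is pressed in, in m: 0 at rest, 0.014 when a rail beds on the stop buttons (the pin itself could go to 0.018). Spring 400 N/m with 4 N preload: 4 N to start moving, 9.6 N when home; it pushes the rail back out if it is released.
- rail_blank: The rail to be drilled: plain light wood, 160 mm long (x), 38 mm wide (y), 44 mm high (z), about 0.13 to 0.25 kg. Origin: centre of its underside. The +x end is square; at the -x end the upper half is cut away over the last 40 mm (half-lap), leaving 22 mm height there. No dowels. It lies on the table, lap side up.
- blank_end (a point): Lower middle of the blank rail's square end (80 mm from its origin along its +x). Axes as the rail's.
- rail_dowelled: A finished rail of the same size and shape, with two 10 mm dowels standing 20 mm out of its top near the square end. The two rails lie side by side in either order. Leave it alone.
- tape_measure: Tape measure in a yellow case, 36 x 78 x 64 mm high, standing on the card sheet nearer the robot than the rails. Origin: centre of its underside. Leave it alone.

How it is judged:
On the way, in this order (a step that is already met when the one before it is completed fails the run):
1. the blank rail is held in the gripper, up off the table (height (world z) of rail_blank above 0.012 m and contact force between the fingers and rail_blank above 1 N), for 0.1 s.
2. the blank rail lies in the channel and its square end has pressed the ejector in and beds on the stop (value of joint plunger above 0.012 m and contact force between rail_blank and end_stop above 1 N), for 0.3 s.
At the end, for the whole second after the job is handed in: Blank flat and straight in the channel (0.05 rad), its end within 2 mm of the stop plane (5 mm in all), ejector in by over 12 mm, blank bearing on the stop with over 1 N, held by the fingers with over 2 N and at rest; dowelled rail and tape measure moved under 20 mm (all of step 2 and contact force between the fingers and rail_blank above 2 N and distance between blank_end and stop_point below 0.005 m and x of blank_end in the frame of stop_point above -0.002 m and angle between the x axis of rail_blank and the x axis of drill_jig, either way round below 0.05 rad and angle between rail_blank's own z axis and vertical below 0.05 rad and linear speed of rail_blank below 0.01 m/s and distance of each of rail_dowelled, tape_measure from where it was at the start of the episode below 0.02 m); the arm keeps its last pose, push and grip.
It fails at once if the rail is rammed against the stop (over 60 N) (contact force between rail_blank and end_stop above 60 N).
It fails at once if the dowelled rail or the tape measure is moved by more than 20 mm (distance of any of rail_dowelled, tape_measure from where it was at the start of the episode above 0.02 m).
It also fails if it takes over 45 s, if anything falls off the work surface, if the arm or the gripper's body presses on something with over 40 N, if the wrist force passes 120 N, or if a joint passes its speed limit or range.

## Robot

A 7-joint arm with a two-finger parallel gripper is mounted at the origin on a cart in front of the work surface, level with it; the furniture and walls round the work are solid. World frame = base frame: x ahead of the robot, y to its left, z up, the work surface at z = 0. Lengths are in m, angles in rad, forces in N, time in s.
With the tool pointing down it reaches from about 0.4 to 0.9 m from the base axis. Payload 5.6 kg.
Tool frame: the origin (TCP) lies midway between the tips of the shut fingers; the grasp point (between the pads) lies 19 mm behind it (r.hold_point_z is the z of the grasp point in the tool frame, in m); z points along the fingers, y is the line along which they close (so a half turn about z gives the same grasp; the last joint's range is limited). The gripper opens to 92 mm and grips with 3 to 60 N. Pads are 20 mm wide; open, the fingers measure 128 mm over their backs; the gripper's body (75 mm by 189 mm) begins 69 mm behind the grasp point.
Start: joints at [1.172, 0.468, -0.012, 1.603, 0.006, 1.071, -0.056], TCP at [0.226, -0.609, 0.215] pointing down, gripper open.
Joint ranges: [-2.53, 2.53], [-0.31, 2.02], [-1.57, 1.55], [0.28, 2.44], [-1.29, 4.43], [0.15, 1.84], [-2.92, 2.92]. Speed limits (rad/s): [2.57, 2.57, 3.14, 3.14, 3.14, 3.14, 3.14].

## Interface

Orientations are given as a unit quaternion [x, y, z, w].
In Python, from plant import r gives the robot as it stands.
- The arm moves only by the tool arm_command, never from a script. Its argument "deltas" is a list that holds one entry, the list of rows, each a list of 7 numbers: the shift along the tool's x, y, z in m, then the turn, a rotation vector about the tool's x, y, z in degrees, then the opening, from 0 (shut) to 1 (fully open). A call has 1 to 10 rows; each row shifts and turns the commanded pose from where the row before left it, along the tool's axes as they then stand; what a row does not reach is not made up. A row lasts 1/12 s, in which the tool goes at most 41.7 mm and 7.16 degrees, less where a joint would pass 70% of its speed; a pose out of reach is approached as far as the arm can. A call is refused whole if a number of a shift passes 0.0417 or a number of a turn 7.16, either way. A call with a gripper value outside its range is refused whole. The fingers move at their own pace and stop on an object; the grip force is fixed at half the most. Time passes only in rows, so rows that do not move let the fingers close. It gives the time, the measured TCP pose, the force, the opening and the grip force at its end, in the units of the state.
- r.sense(): the state, without advancing time (a new reading comes with each control period).
- r.grab_frame(name): name is "scene" or "top"; returns a dict with "color" (384x512x3 uint8, blue, green, red), "fx", "fy", "cx", "cy" (pixels), "R" (3x3) and "t" (3): a world point X has camera coordinates R X + t. Camera axes: x right, y down, z forward; pixel columns grow to the right and rows downward; lengths in m; the calibration is good to about 2 mm. A picture is of the moment at which its call begins. There is no depth.
- r.sign_off(): hands the job in; it is judged then, once.
The state is a dict: "time_s": time; "joint_pos": joint angles; "dq": joint speeds; "effort": joint torques, N m; "position": TCP position; "eef_rot": TCP orientation; "force": force on the tool from outside, world axes, zero at the start; "ft_torque": the same for the moment, N m; "finger_gap": finger opening in m; "grip_force": force on a finger pad.
Only numpy, scipy, OpenCV 4.12 (cv2) and the standard library are available. Lean on these libraries where they do the work, as an engineer would, in place of code of your own. Each camera call takes 0.05 s, during which the arm holds its last target. There are 200 camera calls.

## Working session

There is one attempt and no reset: what is moved stays moved. The work goes in short steps, Python scripts to look and compute and a tool call to move; the robot and the scene stay as the last step left them, time stands still between calls to the robot, and variables do not carry over. Pictures are saved under pics/ and viewed, at most 10 in all, crops included, and the job is handed in when it is done.

Besides the shell and the picture viewer there is one more tool, called after "Call:" as a command line: name --argument value ..., lists and objects as JSON in quotes. arm_command: Moves the arm, as the interface text tells. Its arguments: {"type":"object","properties":{"deltas":{"type":"array"}},"required":["deltas"]}

```bash
mkdir -p pics; ls; python3 - <<'E'
from plant import r
import cv2,numpy as np
s=r.sense();print(s, r.hold_point_z)
for n in("scene","top"):
    f=r.grab_frame(n);cv2.imwrite(f"pics/{n}0.png",f["color"])
    print(n,f["fx"],f["fy"],f["cx"],f["cy"],np.round(f["R"],3).tolist(),np.round(f["t"],3).tolist(),(-f["R"].T@f["t"]).round(3))
    np.savez(f"pics/{n}0.npz",**f)
E
```

```text
pics
{'time_s': 0.0, 'joint_pos': array([ 1.17202788,  0.46836328, -0.01159517,  1.60360816,  0.00600683,
        1.07144586, -0.05632134]), 'dq': array([ 3.18269325e-04,  7.14688972e-05,  1.11956099e-03, -1.04224123e-03,
       -4.59820193e-04,  9.44036465e-05,  9.36683529e-05]), 'effort': array([-2.48387605e-04, -5.20567775e+01, -1.22202272e-02, -2.43754792e+01,
       -5.65560954e-02,  1.71315763e-02,  1.59177962e-04]), 'position': array([ 0.22612296, -0.6087686 ,  0.21365579]), 'eef_rot': array([ 9.84227751e-01,  1.76903737e-01, -2.24167149e-04, -8.66674238e-04]), 'force': array([-0.40888434,  0.13828528, -0.416527  ]), 'ft_torque': array([-0.00080233,  0.00481062,  0.01654603]), 'grip_force': 0.0, 'finger_gap': 0.09198406370333555} -0.0187
scene 402.631199804802 402.631199804802 249.6886791599912 185.8501586853265 [[0.801, -0.598, -0.021], [-0.335, -0.42, -0.843], [0.495, 0.683, -0.537]] [-0.381, 0.251, 0.61] [ 0.088 -0.539  0.531]
top 419.3577621368576 419.3577621368576 255.49437246705327 187.1098046014162 [[-0.017, -0.999, -0.048], [-0.989, 0.024, -0.146], [0.147, 0.045, -0.988]] [0.075, 0.533, 1.134] [0.362 0.01  1.202]
```

View pics/scene0.png

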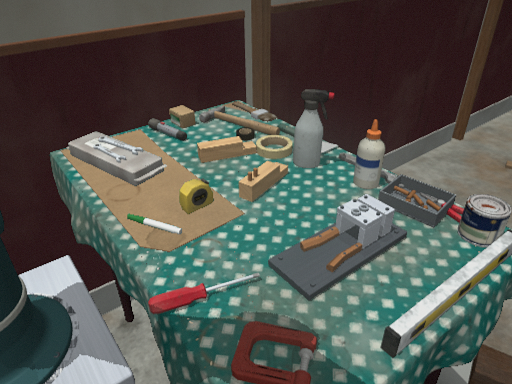

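View pics/top0.png

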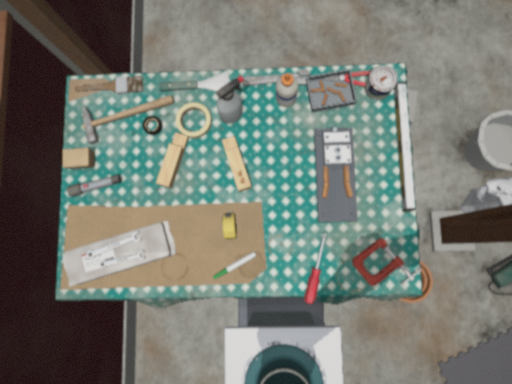

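The scene view shows the dowelled rail at about (262,180), the plain blank at (222,149) and the jig at (340,245). In the top view, the blank is at (172,160), the dowelled rail at (236,163), the jig at (337,175) with its mouth towards the robot, and the tape at (229,225).

```bash
python3 - <<'E'
import cv2,numpy as np
t=cv2.imread('pics/top0.png');s=cv2.imread('pics/scene0.png')
a=cv2.resize(t[120:200,140:260],(600,400),interpolation=cv2.INTER_CUBIC)
b=cv2.resize(t[115:230,300:375],(375,575),interpolation=cv2.INTER_CUBIC)
o=np.zeros((575,800,3),np.uint8);o[:320,:480]=cv2.resize(a,(480,320));o[:,:][:460,490:790]=cv2.resize(b,(300,460))
cv2.imwrite('pics/c1.png',o)
c=cv2.resize(s[120:300,180:420],(800,600),interpolation=cv2.INTER_CUBIC);cv2.imwrite('pics/c2.png',c)
E
```

```text
(no output)
```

View pics/c1.png

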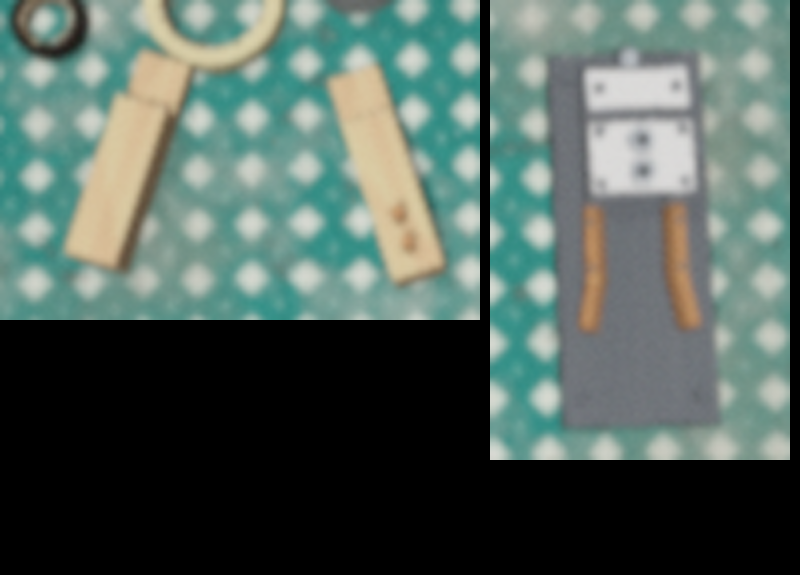

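View pics/c2.png

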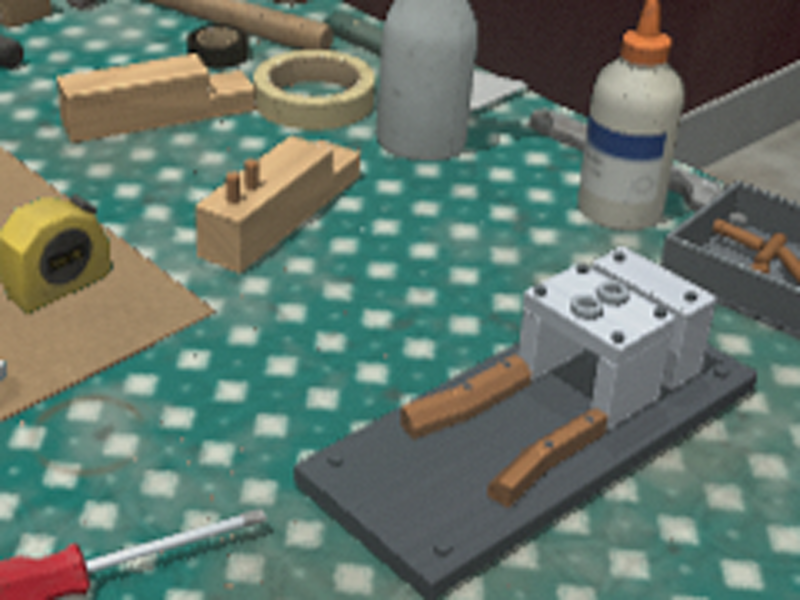

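The blank is the left rail, with its lap at the far end and its square end towards the robot. It therefore needs about a half turn, because the jig mouth faces the robot. Next I measure.

```bash
cat > h.py <<'E'
import cv2,numpy as np
def load(n):
    d=np.load(f'pics/{n}.npz');return {k:d[k] for k in d}
def ray(f,p):
    d=f['R'].T@np.array([(p[0]-f['cx'])/f['fx'],(p[1]-f['cy'])/f['fy'],1.]);return -f['R'].T@f['t'],d/np.linalg.norm(d)
def plane(f,p,z):
    c,d=ray(f,p);return c+d*(z-c[2])/d[2]
def tri(fa,a,fb,b):
    ca,da=ray(fa,a);cb,db=ray(fb,b)
    s=np.linalg.lstsq(np.c_[da,-db],cb-ca,rcond=None)[0]
    A,B=ca+s[0]*da,cb+s[1]*db;return (A+B)/2,np.linalg.norm(A-B)
def proj(f,X):
    c=f['R']@X+f['t'];return np.array([f['fx']*c[0]/c[2]+f['cx'],f['fy']*c[1]/c[2]+f['cy']])
def biggest(m,box):
    x0,y0,x1,y1=box;k=np.zeros_like(m);k[y0:y1,x0:x1]=m[y0:y1,x0:x1]
    c=cv2.findContours(k,cv2.RETR_EXTERNAL,cv2.CHAIN_APPROX_NONE)[0];return max(c,key=cv2.contourArea)
E
python3 - <<'E'
from h import *
T,S=load('top0'),load('scene0')
up=lambda f:cv2.resize(f['color'],None,fx=4,fy=4,interpolation=cv2.INTER_CUBIC)
t,s=up(T),up(S);ht,hs=cv2.cvtColor(t,40),cv2.cvtColor(s,40)
px=lambda p:(np.array(p,float)+.5)/4-.5
wt=cv2.inRange(ht,(8,40,150),(28,170,255)); ws=cv2.inRange(hs,(8,60,90),(25,190,255))
for (x,y) in[(165,165),(237,165),(335,205),(330,125)]: print('hsvT',ht[4*y,4*x])
for (x,y) in[(215,152),(262,185),(320,265)]: print('hsvS',hs[4*y,4*x])
vis=[t.copy(),s.copy()]
def poly(m,box,v,eps):
    c=biggest(m,[4*b for b in box]);p=cv2.approxPolyDP(cv2.convexHull(c),eps,True)[:,0]
    cv2.polylines(v,[p],1,(0,0,255),1);return px(p).round(1),c
for nm,b in(('blank',(150,128,190,192)),('dowel',(218,133,255,195))):
    p,c=poly(wt,b,vis[0],6);print(nm,p.tolist());print('  z44',[plane(T,q,.044)[:2].round(3).tolist() for q in p])
for nm,b in(('blankS',(190,130,258,165)),('dowS',(235,158,292,202))):
    p,c=poly(ws,b,vis[1],5);print(nm,p.tolist())
g=cv2.inRange(ht,(90,0,30),(140,110,150));
c=biggest(g,[4*b for b in(310,120,365,228)]);hl=cv2.convexHull(c);R=cv2.minAreaRect(hl);bx=cv2.boxPoints(R)
cv2.polylines(vis[0],[bx.astype(int)],1,(0,0,255),1)
W=np.array([plane(T,q,.018)[:2] for q in px(hl[:,0])]);print('jig rect world',cv2.minAreaRect((W*1000).astype(np.float32)))
w=cv2.inRange(hs,(90,0,30),(140,130,130));p,c=poly(w,(265,200,412,295),vis[1],8);print('jigS',p.tolist(),[plane(S,q,.018)[:2].round(3).tolist() for q in p])
o=np.zeros((600,800,3),np.uint8)
o[:260,:420]=vis[0][4*130:4*195,4*150:4*255];o[:450,430:650]=vis[0][460:910,4*310:4*365]
o[270:430,:400]=vis[1][4*128:4*168,4*188:4*288]
o[440:600,:400]=cv2.resize(vis[1][4*195:4*295,4*260:4*415],(400,160))
cv2.imwrite('pics/m1.png',o)
E
```

```text
hsvT [ 18  73 217]
hsvT [ 19  67 217]
hsvT [103  19 119]
hsvT [ 81  61 150]
hsvS [ 17  99 121]
hsvS [ 17  91 101]
hsvS [100  24  95]
blank [[183.1, 127.6], [189.4, 131.1], [189.4, 136.6], [168.6, 185.6], [163.1, 185.6], [156.9, 182.9], [156.4, 180.1], [164.4, 156.1], [178.1, 127.6]]
  z44 [[0.712, 0.269], [0.701, 0.251], [0.685, 0.251], [0.544, 0.309], [0.545, 0.325], [0.553, 0.343], [0.561, 0.344], [0.63, 0.322], [0.713, 0.284]]
dowel [[232.1, 136.1], [234.6, 137.4], [250.4, 184.6], [238.9, 190.1], [222.1, 141.9], [222.9, 139.1]]
  z44 [[0.683, 0.128], [0.679, 0.121], [0.542, 0.078], [0.527, 0.11], [0.667, 0.157], [0.675, 0.154]]
blankS [[257.4, 139.9], [257.4, 152.6], [202.4, 162.1], [198.1, 154.9], [197.1, 142.6], [236.1, 135.6]]
dowS [[287.1, 165.1], [286.9, 172.4], [251.9, 200.9], [238.9, 196.1], [238.9, 180.9], [254.1, 167.4], [267.1, 160.6]]
jig rect world ((572.6517944335938, -162.04840087890625), (272.07501220703125, 109.02912139892578), 0.32082104682922363)
jigS [[411.4, 199.6], [411.4, 216.9], [404.9, 236.9], [316.4, 294.4], [301.9, 293.9], [268.6, 264.1], [269.6, 258.4], [337.1, 208.6], [378.6, 199.6]] [[0.807, -0.156], [0.753, -0.194], [0.687, -0.225], [0.447, -0.225], [0.429, -0.209], [0.43, -0.12], [0.44, -0.11], [0.654, -0.078], [0.751, -0.112]]
```

View pics/m1.png

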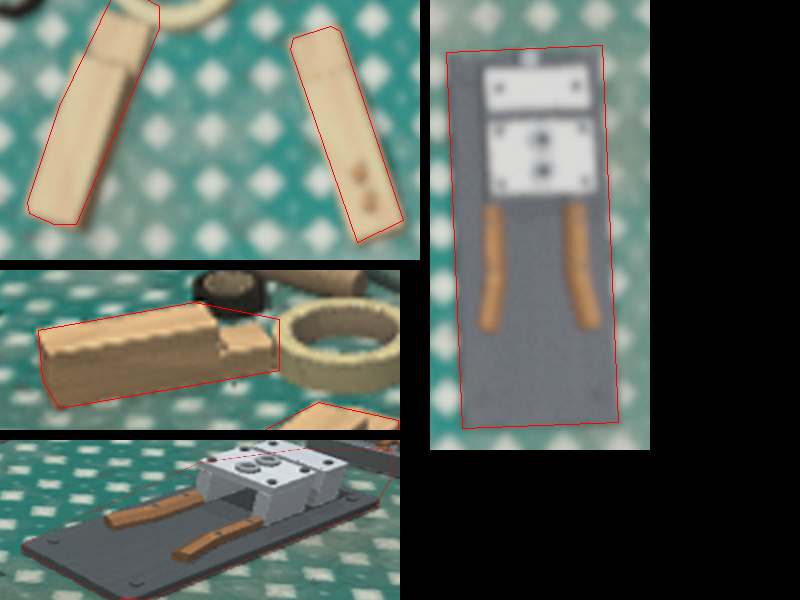

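The contours fit well: the jig rectangle is clean, and the blank's top corners are readable in both views (top: square end (156.7,183)/(169.2,186); scene: (197.5,143.3)/(200,148.5)). Next I triangulate.

```bash
python3 - <<'E'
from h import *
T,S=load('top0'),load('scene0')
off=-.375
P=[((156.7,183.),(197.5,143.3)),((169.2,186.),(200,148.5)),((182.5,146.2),(242.2,141.5)),((171.7,143.7),(238.,136.2))]
for a,b in P:
    a=np.array(a)+off;b=np.array(b)+off
    X,e=tri(T,a,S,b);print('tri',X.round(4),round(e,4),'z44',plane(T,a,.044)[:2].round(4),plane(S,b,.044)[:2].round(4))
# jig end stop / bush plate top (z=.018+.0595) in top view, strips
t=cv2.resize(T['color'],None,fx=4,fy=4,interpolation=cv2.INTER_CUBIC);h=cv2.cvtColor(t,40)
br=cv2.inRange(h,(5,80,90),(18,255,255))
for box in((318,160,332,200),(340,160,356,200)):
    c=biggest(br,[4*b for b in box])[:,0];W=np.array([plane(T,(q+.5)/4-.5,.032)[:2] for q in c])
    for x0 in(.51,.53,.55,.57,.58):
        k=W[abs(W[:,0]-x0)<.003];print('strip',x0,k[:,1].min().round(4),k[:,1].max().round(4))
wh=cv2.inRange(h,(0,0,175),(180,40,255));c=biggest(wh,[4*b for b in(318,140,358,167)])[:,0]
W=np.array([plane(T,(q+.5)/4-.5,.0775)[:2]*1000 for q in c]).astype(np.float32);print('bush',cv2.minAreaRect(W))
# blank top face fit away from ends
wt=cv2.inRange(h,(8,40,190),(28,170,255));b=biggest(wt,[4*v for v in(150,128,190,192)])[:,0]
W=np.array([plane(T,(q+.5)/4-.5,.044)[:2] for q in b]);k=W[W[:,0]<.64]*1000
print('blank',cv2.minAreaRect(k.astype(np.float32)))
E
```

```text
tri [0.5545 0.3442 0.0437] 0.0014 z44 [0.5538 0.3445] [0.5548 0.3434]
tri [0.5432 0.3085 0.046 ] 0.0018 z44 [0.5443 0.3086] [0.5442 0.3123]
tri [0.6564 0.2725 0.0453] 0.0044 z44 [0.6586 0.2716] [0.6558 0.2754]
tri [0.6641 0.3032 0.0475] 0.0042 z44 [0.6669 0.303 ] [0.6662 0.31  ]
strip 0.51 -0.1351 -0.1211
strip 0.53 -0.1387 -0.1246
strip 0.55 -0.1403 -0.127
strip 0.57 -0.1403 -0.1269
strip 0.58 -0.1402 -0.1275
strip 0.51 -0.2042 -0.1884
strip 0.53 -0.2003 -0.1839
strip 0.55 -0.1973 -0.1832
strip 0.57 -0.1976 -0.1829
strip 0.58 -0.1967 -0.1832
bush ((615.9376220703125, -162.74916076660156), (70.43077087402344, 49.69560623168945), 89.4429931640625)
blank ((597.1077880859375, 313.66119384765625), (36.81601333618164, 100.99134826660156), 72.39512634277344)
```

The heights triangulate to about 45 mm, so the text's 44 mm holds.

- **Jig:** centre (0.573, -0.162), yaw about 0.
- **Blank:** square end mid-point (0.549, 0.3265), axis at -18°.
- **Grasp:** aim at the rail's centre (0.625, 0.3015) with tool yaw 162°. That leaves room at the bush plate once the rail is home.

Call:
arm_command --deltas '[[[0,0,0,0,0,-7,1],[0,0,0,0,0,-7,1],[0,0,0,0,0,-7,1],[0,0,0,0,0,-7,1],[0,0,0,0,0,-7,1],[0,0,0,0,0,-7,1],[0,0,0,0,0,-7,1],[0,0,0,0,0,-7,1],[0,0,0,0,0,-7,1],[0,0,0,0,0,-7,1]]]'

```text
time_s: 0.93
position: [0.2262, -0.609, 0.214]
eef_rot: [0.703, 0.712, 0.0, -0.0]
force: [-0.0, -0.3, 0.6]
finger_gap: 0.0919
grip_force: 0.0
```

Call:
arm_command --deltas '[[[0.036,0.016,0,0,0,0,1],[0.036,0.016,0,0,0,0,1],[0.036,0.016,0,0,0,0,1],[0.036,0.016,0,0,0,0,1],[0.036,0.016,0,0,0,0,1],[0.036,0.016,0,0,0,0,1],[0.036,0.016,0,0,0,0,1],[0.036,0.016,0,0,0,0,1],[0.036,0.016,0,0,0,0,1],[0.036,0.016,0,0,0,0,1]]]'

```text
time_s: 1.77
position: [0.3841, -0.2464, 0.2145]
eef_rot: [0.705, 0.709, -0.0, 0.0]
force: [0.8, 0.8, -0.2]
finger_gap: 0.0918
grip_force: 0.0
```

Call:
arm_command --deltas '[[[0.036,0.016,0,0,0,0,1],[0.036,0.016,0,0,0,0,1],[0.036,0.016,0,0,0,0,1],[0.036,0.016,0,0,0,0,1],[0.036,0.016,0,0,0,0,1],[0.036,0.016,0,0,0,0,1],[0.036,0.016,0,0,0,0,1],[0.036,0.016,0,0,0,0,1],[0.036,0.016,0,0,0,0,1],[0.036,0.016,0,0,0,0,1]]]'

```text
time_s: 2.6
position: [0.5419, 0.1144, 0.2142]
eef_rot: [0.705, 0.709, -0.0, -0.0]
force: [0.3, -1.4, 0.3]
finger_gap: 0.0918
grip_force: 0.0
```

Call:
arm_command --deltas '[[[0.036,0.016,0,0,0,-7,1],[0.036,0.011,0,0,0,-7,1],[0.036,0.006,0,0,0,-7,1],[0.036,0.001,0,0,0,-7,1],[0,0,0,0,0,-7,1],[0,0,0,0,0,-7,1],[0,0,0,0,0,-7,1],[0,0,0,0,0,-7,1],[0,0,0,0,0,-7,1],[0,0,0,0,0,-7,1]]]'

```text
time_s: 3.43
position: [0.5481, 0.256, 0.2141]
eef_rot: [0.167, 0.986, -0.0, -0.0]
force: [0.1, 0.3, -0.3]
finger_gap: 0.0917
grip_force: 0.0
```

```bash
cat > go.py <<'E'
import sys,numpy as np
from scipy.spatial.transform import Rotation as Ro
from plant import r
def to(x,y,z,yaw):
    s=r.sense();Rt=Ro.from_quat(s['eef_rot']);G=Ro.from_euler('z',yaw,degrees=True)*Ro.from_quat([1,0,0,0])
    print('t',round(s['time_s'],2),'pos',s['position'].round(4),'yaw',np.degrees(np.arctan2(*Rt.as_matrix()[[1,0],0])).round(2),'q7',s['joint_pos'][6].round(2),'F',s['force'].round(1),'gap',round(s['finger_gap'],4),'grip',round(s['grip_force'],1))
    print('tool shift',Rt.inv().apply(np.array([x,y,z])-s['position']).round(4),'turn deg',(Rt.inv()*G).as_rotvec(degrees=True).round(2))
if len(sys.argv)>1: to(*map(float,sys.argv[1:]))
E
python3 go.py .625 .3015 .019 161.8
```

```text
t 3.43 pos [0.5481 0.256  0.2141] yaw 160.72 q7 0.34 F [ 0.1  0.3 -0.3] gap 0.0917 grip 0.0
tool shift [-0.0577  0.0684  0.195 ] turn deg [-0.04 -0.03 -1.08]
```

Call:
arm_command --deltas '[[[-0.029,0.028,0,0,0,-1,1],[-0.029,0.028,0,0,0,0,1],[0,0.0125,0.035,0,0,0,1],[0,0,0.035,0,0,0,1],[0,0,0.035,0,0,0,1],[0,0,0,0,0,0,1]]]'

```text
time_s: 3.93
position: [0.6215, 0.299, 0.1012]
eef_rot: [0.161, 0.987, -0.004, -0.005]
force: [-0.5, -1.7, -1.3]
finger_gap: 0.0919
grip_force: 0.0
```

```bash
python3 go.py .625 .3015 .019 161.8; python3 - <<'E'
from plant import r
import cv2,numpy as np
o=np.zeros((600,800,3),np.uint8)
for n,b,y in(("scene",(165,85,295,180),0),("top",(130,110,260,200),0)):
    f=r.grab_frame(n);np.savez(f"pics/{n}1.npz",**f);x0,y0,x1,y1=b
    c=cv2.resize(f["color"][y0:y1,x0:x1],(400,300),interpolation=cv2.INTER_CUBIC)
    o[:300,(0 if n=="scene" else 400):][:,:400]=c
cv2.imwrite('pics/p1.png',o[:300])
E
```

```text
t 3.93 pos [0.6215 0.299  0.1012] yaw 161.42 q7 0.3 F [-0.5 -1.7 -1.3] gap 0.0919 grip 0.0
tool shift [-0.0032  0.0042  0.0821] turn deg [-0.56 -0.5  -0.38]
```

View pics/p1.png

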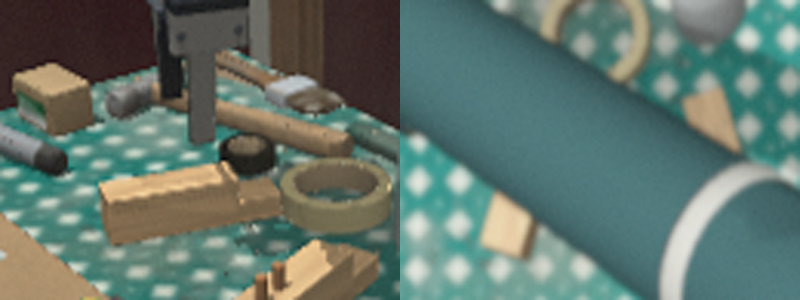

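In the scene crop the open fingers straddle the blank from above, near its middle: near finger at (200,140), far finger behind it. The top view is blocked by the arm. I correct the small errors and descend.

Call:
arm_command --deltas '[[[-0.003,0.004,0,-0.5,-0.5,-0.4,1],[0,0,0.03,0,0,0,1],[0,0,0.025,0,0,0,1],[0,0,0.015,0,0,0,1],[0,0,0.011,0,0,0,1],[0,0,0,0,0,0,1],[0,0,0,0,0,0,1]]]'

```text
time_s: 4.62
position: [0.631, 0.3059, 0.0297]
eef_rot: [0.158, 0.987, 0.004, 0.005]
force: [-1.3, 0.3, -0.1]
finger_gap: 0.092
grip_force: 0.0
```

```bash
python3 go.py .625 .3015 .019 161.8
```

```text
t 4.62 pos [0.631  0.3059 0.0297] yaw 161.77 q7 0.26 F [-1.3  0.3 -0.1] gap 0.092 grip 0.0
tool shift [ 0.0045 -0.0061  0.0106] turn deg [ 0.57  0.55 -0.02]
```

Call:
arm_command --deltas '[[[0.004,-0.006,0.01,0.5,0.5,0,1],[0,0,0,0,0,0,1],[0,0,0,0,0,0,1],[0,0,0,0,0,0,1]]]'

```text
time_s: 4.95
position: [0.6252, 0.301, 0.019]
eef_rot: [0.158, 0.987, 0.0, 0.0]
force: [0.2, 0.5, -0.4]
finger_gap: 0.0917
grip_force: 0.0
```

```bash
python3 go.py .625 .3015 .019 161.8
```

```text
t 4.95 pos [0.6252 0.301  0.019 ] yaw 161.77 q7 0.25 F [ 0.2  0.5 -0.4] gap 0.0917 grip 0.0
tool shift [ 0.0003  0.0005 -0.    ] turn deg [ 0.02  0.03 -0.03]
```

Good. Close the gripper.

Call:
arm_command --deltas '[[[0,0,0,0,0,0,0],[0,0,0,0,0,0,0],[0,0,0,0,0,0,0],[0,0,0,0,0,0,0],[0,0,0,0,0,0,0],[0,0,0,0,0,0,0],[0,0,0,0,0,0,0],[0,0,0,0,0,0,0]]]'

```text
time_s: 5.62
position: [0.625, 0.3013, 0.0185]
eef_rot: [0.158, 0.987, 0.0, 0.0]
force: [0.1, 1.3, 0.6]
finger_gap: 0.0408
grip_force: 0.5
```

Call:
arm_command --deltas '[[[0,0,-0.01,0,0,0,0],[0,0,-0.02,0,0,0,0],[0,0,-0.03,0,0,0,0],[0,0,-0.03,0,0,0,0],[0,0,-0.03,0,0,0,0],[0,0,-0.02,0,0,0,0],[0,0,0,0,0,0,0]]]'

```text
time_s: 6.2
position: [0.6267, 0.3027, 0.1641]
eef_rot: [0.158, 0.987, 0.002, 0.003]
force: [0.8, 0.9, -2.2]
finger_gap: 0.0379
grip_force: 30.0
```

```bash
python3 go.py .47 .1 .16 80
```

```text
t 6.2 pos [0.6267 0.3027 0.1641] yaw 161.78 q7 0.33 F [ 0.8  0.9 -2.2] gap 0.0379 grip 30.0
tool shift [ 0.0855 -0.2415  0.0023] turn deg [4.800e-01 3.000e-02 8.178e+01]
```

Call:
arm_command --deltas '[[[0,0,0,0,0,7,0],[0,0,0,0,0,7,0],[0,0,0,0,0,7,0],[0,0,0,0,0,7,0],[0,0,0,0,0,7,0],[0,0,0,0,0,7,0],[0,0,0,0,0,7,0],[0,0,0,0,0,7,0],[0,0,0,0,0,7,0],[0,0,0,0,0,7,0]]]'

```text
time_s: 7.03
position: [0.6239, 0.3001, 0.1565]
eef_rot: [0.698, 0.716, -0.002, -0.0]
force: [0.6, 0.4, -1.9]
finger_gap: 0.0377
grip_force: 30.0
```

Call:
arm_command --deltas '[[[-0.02,-0.008,0,0,0,0,0],[-0.036,-0.014,0,0,0,0,0],[-0.036,-0.014,0,0,0,0,0],[-0.036,-0.014,0,0,0,0,0],[-0.036,-0.014,0,0,0,0,0],[-0.036,-0.014,0,0,0,0,0],[-0.036,-0.014,0,0,0,0,0],[-0.036,-0.014,0,0,0,0,0],[-0.036,-0.014,0,0,0,0,0],[-0.036,-0.014,0,0,0,0,0]]]'

```text
time_s: 7.87
position: [0.4995, -0.0489, 0.1573]
eef_rot: [0.696, 0.718, -0.001, -0.001]
force: [1.1, -0.6, -1.7]
finger_gap: 0.0377
grip_force: 30.0
```

Call:
arm_command --deltas '[[[-0.036,-0.014,0,0,0,0,0],[-0.036,-0.014,0,0,0,0,0],[-0.036,-0.014,0,0,0,0,0],[0,0,0,0,0,7,0],[0,0,0,0,0,7,0],[0,0,0,0,0,7,0],[0,0,0,0,0,7,0],[0,0,0,0,0,7,0],[0,0,0,0,0,7,0],[0,0,0,0,0,7,0]]]'

```text
time_s: 8.7
position: [0.4617, -0.1561, 0.1573]
eef_rot: [0.932, 0.362, -0.001, -0.001]
force: [-0.2, 0.1, -2.5]
finger_gap: 0.0378
grip_force: 30.0
```

```bash
python3 go.py .448 -.162 .16 0
```

```text
t 8.7 pos [ 0.4617 -0.1561  0.1573] yaw 42.43 q7 -0.73 F [-0.2  0.1 -2.5] gap 0.0378 grip 30.0
tool shift [-0.0141 -0.005  -0.0027] turn deg [-0.09  0.12 42.43]
```

Call:
arm_command --deltas '[[[0,0,0,0,0,7,0],[0,0,0,0,0,7,0],[0,0,0,0,0,7,0],[0,0,0,0,0,7,0],[0,0,0,0,0,7,0],[0,0,0,0,0,7,0],[-0.0137,0.006,0,0,0,0.4,0],[0,0,0.035,0,0,0,0],[0,0,0.035,0,0,0,0],[0,0,0,0,0,0,0]]]'

```text
time_s: 9.53
position: [0.4431, -0.1615, 0.0829]
eef_rot: [1.0, 0.004, -0.006, -0.002]
force: [-0.8, 1.6, -2.3]
finger_gap: 0.0377
grip_force: 30.0
```

Call:
arm_command --deltas '[[[0,0,0,0,0,0,0],[0,0,0,0,0,0,0]]]'

```text
time_s: 9.7
position: [0.4496, -0.1627, 0.0894]
eef_rot: [1.0, 0.004, 0.0, 0.0]
force: [0.1, -0.1, -2.3]
finger_gap: 0.0377
grip_force: 30.0
```

```bash
python3 go.py .448 -.162 .036 0; python3 - <<'E'
from plant import r
import cv2,numpy as np
o=np.zeros((600,800,3),np.uint8)
for n,b in(("scene",(220,160,420,300)),("top",(290,110,390,250))):
    f=r.grab_frame(n);np.savez(f"pics/{n}2.npz",**f);x0,y0,x1,y1=b
    if n=="scene": o[:350,:500]=cv2.resize(f["color"][y0:y1,x0:x1],(500,350),interpolation=cv2.INTER_CUBIC)
    else: o[:420,500:]=cv2.resize(f["color"][y0:y1,x0:x1],(300,420),interpolation=cv2.INTER_CUBIC)
cv2.imwrite('pics/p2.png',o[:420])
E
```

```text
t 9.7 pos [ 0.4496 -0.1627  0.0894] yaw 0.44 q7 -1.43 F [ 0.1 -0.1 -2.3] gap 0.0377 grip 30.0
tool shift [-0.0016 -0.0008  0.0534] turn deg [ 0.01 -0.03  0.44]
```

View pics/p2.png

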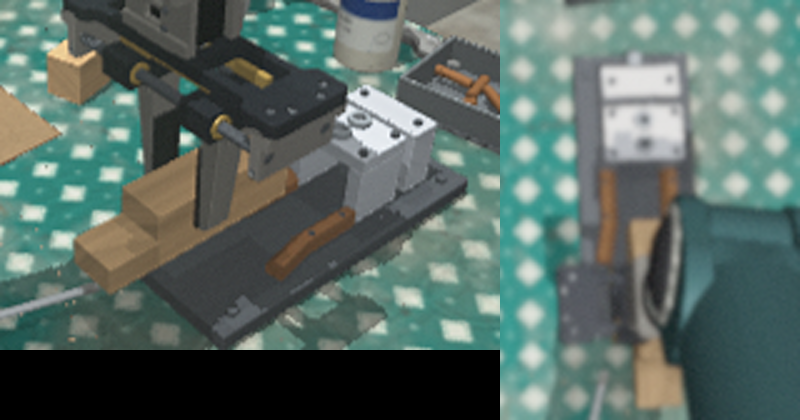

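The blank hangs straight, lap up and lap end towards the robot. Its lap end is at about top (335–351, 245), and its lower near corner is at scene (264,276). Next I measure the held rail's height, yaw and lateral offset.

```bash
python3 - <<'E'
from h import *
T,S=load('top2'),load('scene2')
t=cv2.resize(T['color'],None,fx=4,fy=4,interpolation=cv2.INTER_CUBIC);h=cv2.cvtColor(t,40)
s=cv2.resize(S['color'],None,fx=4,fy=4,interpolation=cv2.INTER_CUBIC);hs=cv2.cvtColor(s,40)
wt=cv2.inRange(h,(8,45,100),(28,170,255))
zl=.0894-.019+.022; zt=zl+.022
c=biggest(wt,[4*v for v in(325,222,365,252)])[:,0];p=(c+.5)/4-.5
L=np.array([plane(T,q,zl)[:2] for q in p]);print('lap rect',cv2.minAreaRect((L*1000).astype(np.float32)), 'px',p.min(0),p.max(0))
for x0 in(.375,.385,.395): k=L[abs(L[:,0]-x0)<.002]; print('lap y at',x0,k[:,1].min().round(4) if len(k) else 0,k[:,1].max().round(4) if len(k) else 0)
for v in (184,188,192,196,200,205,210):
    row=np.where(wt[4*v+2,4*328:4*345])[0]
    if len(row): print('left edge row',v,plane(T,((row[0]+.5)/4-.5+328,v),zt)[:2].round(4), plane(T,((row[-1]+.5)/4-.5+328,v),zt)[1].round(4))
ws=cv2.inRange(hs,(8,60,60),(25,200,255));c=biggest(ws,[4*v for v in(240,215,300,285)])
P=(cv2.approxPolyDP(cv2.convexHull(c),6,True)[:,0]+.5)/4-.5;print('sceneP',P.round(1).tolist())
y=-.1625
# expected scene corners of lap end for underside z
for zu in(.066,.0704,.075): print(zu,[proj(S,np.array([.4496-.08,yy,zu+dz])).round(1).tolist() for yy,dz in((y-.019,0),(y-.019,.022),(y+.019,.022))])
E
```

```text
lap rect ((398.08123779296875, -162.41622924804688), (61.5533447265625, 41.8341178894043), 1.5507596731185913) px [334.125 222.125] [350.375 245.875]
lap y at 0.375 -0.1829 -0.1422
lap y at 0.385 -0.1834 -0.1419
lap y at 0.395 -0.1833 -0.1418
left edge row 184 [ 0.5273 -0.1279] -0.1672
left edge row 188 [ 0.5168 -0.1274] -0.1616
left edge row 192 [ 0.506  -0.1392] -0.1585
left edge row 196 [ 0.4955 -0.1414] -0.1439
sceneP [[299.1, 219.4], [299.4, 256.9], [263.4, 276.9], [250.1, 264.9], [249.6, 255.4], [269.4, 234.1]]
0.066 [[263.6, 279.5], [263.6, 269.3], [248.9, 256.0]]
0.0704 [[263.6, 277.5], [263.6, 267.2], [248.9, 254.0]]
0.075 [[263.6, 275.4], [263.6, 265.0], [248.8, 251.8]]
```

The held rail's underside is about 19 mm below the TCP. Its y is about -0.1625 against a channel centre of -0.162, so I lower it into the flare.

Call:
arm_command --deltas '[[[-0.001,-0.0005,0,0,0,0.4,0],[0,0,0.015,0,0,0,0],[0,0,0.015,0,0,0,0],[0,0,0.01,0,0,0,0],[0,0,0.006,0,0,0,0],[0,0,0.003,0,0,0,0],[0,0,0.002,0,0,0,0],[0,0,0,0,0,0,0],[0,0,0,0,0,0,0]]]'

```text
time_s: 10.55
position: [0.449, -0.1622, 0.0381]
eef_rot: [1.0, -0.0, 0.001, 0.0]
force: [-0.0, 0.5, -2.4]
finger_gap: 0.0378
grip_force: 30.0
```

```bash
python3 go.py .568 -.162 .037 0
```

```text
t 10.55 pos [ 0.449  -0.1622  0.0381] yaw -0.01 q7 -1.48 F [-0.   0.5 -2.4] gap 0.0378 grip 30.0
tool shift [ 0.119  -0.0002  0.0012] turn deg [ 0.03 -0.07 -0.01]
```

Call:
arm_command --deltas '[[[0,0,0.001,0,0,0,0],[0,0,0,0,0,0,0],[0,0,0,0,0,0,0]]]'

```text
time_s: 10.8
position: [0.449, -0.1622, 0.038]
eef_rot: [1.0, -0.0, 0.001, 0.0]
force: [-4.2, 1.9, 10.9]
finger_gap: 0.0378
grip_force: 30.0
```

Call:
arm_command --deltas '[[[0,0,0.001,0,0,0,0],[0,0,0,0,0,0,0],[0,0,0,0,0,0,0]]]'

```text
time_s: 11.05
position: [0.4491, -0.1622, 0.038]
eef_rot: [1.0, -0.0, 0.001, 0.001]
force: [-6.9, 0.8, 22.1]
finger_gap: 0.0379
grip_force: 30.0
```

The rail touches the bed at TCP z 0.038. I ease off the pressure and slide in.

Call:
arm_command --deltas '[[[0,0,-0.0018,0,0,0,0],[0.004,0,0,0,0,0,0],[0.006,0,0,0,0,0,0],[0.006,0,0,0,0,0,0],[0.006,0,0,0,0,0,0],[0.006,0,0,0,0,0,0],[0.006,0,0,0,0,0,0],[0.006,0,0,0,0,0,0],[0,0,0,0,0,0,0]]]'

```text
time_s: 11.8
position: [0.4889, -0.1625, 0.038]
eef_rot: [1.0, -0.0, -0.0, 0.0]
force: [-3.3, 0.2, 8.5]
finger_gap: 0.0377
grip_force: 30.0
```

```bash
python3 go.py .568 -.162 .037 0
```

```text
t 11.8 pos [ 0.4889 -0.1625  0.038 ] yaw -0.03 q7 -1.49 F [-3.3  0.2  8.5] gap 0.0377 grip 30.0
tool shift [ 0.0791 -0.0006  0.0009] turn deg [ 0.04  0.04 -0.03]
```

Call:
arm_command --deltas '[[[0,0,-0.0006,0,0,0,0],[0.006,0,0,0,0,0,0],[0.006,0,0,0,0,0,0],[0.006,0,0,0,0,0,0],[0.006,0,0,0,0,0,0],[0.006,0,0,0,0,0,0],[0.006,0,0,0,0,0,0],[0.006,0,0,0,0,0,0],[0,0,0,0,0,0,0],[0,0,0,0,0,0,0]]]'

```text
time_s: 12.63
position: [0.532, -0.162, 0.0381]
eef_rot: [1.0, 0.0, 0.001, 0.0]
force: [1.5, -1.0, 1.4]
finger_gap: 0.0377
grip_force: 30.0
```

```bash
python3 go.py .568 -.162 .037 0
```

```text
t 12.63 pos [ 0.532  -0.162   0.0381] yaw 0.01 q7 -1.51 F [ 1.5 -1.   1.4] gap 0.0377 grip 30.0
tool shift [ 0.036  -0.      0.0012] turn deg [ 0.01 -0.15  0.01]
```

Call:
arm_command --deltas '[[[0.004,0,0,0,0,0,0],[0.004,0,0,0,0,0,0],[0.004,0,0,0,0,0,0],[0.004,0,0,0,0,0,0],[0,0,0,0,0,0,0],[0,0,0,0,0,0,0]]]'

```text
time_s: 13.13
position: [0.5464, -0.1621, 0.038]
eef_rot: [1.0, -0.0, -0.0, 0.0]
force: [-1.0, -0.1, 4.1]
finger_gap: 0.0376
grip_force: 30.0
```

Call:
arm_command --deltas '[[[0.002,0,0,0,0,0,0],[0.002,0,0,0,0,0,0],[0.002,0,0,0,0,0,0],[0,0,0,0,0,0,0],[0,0,0,0,0,0,0],[0,0,0,0,0,0,0]]]'

```text
time_s: 13.63
position: [0.5516, -0.1622, 0.038]
eef_rot: [1.0, -0.0, -0.001, 0.0]
force: [-4.0, 0.5, 5.4]
finger_gap: 0.0375
grip_force: 30.0
```

Call:
arm_command --deltas '[[[0.002,0,0,0,0,0,0],[0.002,0,0,0,0,0,0],[0,0,0,0,0,0,0],[0,0,0,0,0,0,0],[0,0,0,0,0,0,0]]]'

```text
time_s: 14.05
position: [0.5535, -0.1622, 0.038]
eef_rot: [1.0, -0.0, -0.003, 0.0]
force: [-9.6, 0.7, 11.9]
finger_gap: 0.0377
grip_force: 30.0
```

Call:
arm_command --deltas '[[[0.002,0,-0.0004,0,0,0,0],[0.002,0,0,0,0,0,0],[0,0,0,0,0,0,0],[0,0,0,0,0,0,0],[0,0,0,0,0,0,0]]]'

```text
time_s: 14.47
position: [0.5557, -0.1623, 0.038]
eef_rot: [1.0, -0.001, -0.005, -0.0]
force: [-12.8, 1.4, 12.9]
finger_gap: 0.0377
grip_force: 30.0
```

Call:
arm_command --deltas '[[[0.002,0,0,0,0,0,0],[0.002,0,0,0,0,0,0],[0,0,0,0,0,0,0],[0,0,0,0,0,0,0],[0,0,0,0,0,0,0]]]'

```text
time_s: 14.88
position: [0.5585, -0.1622, 0.0379]
eef_rot: [1.0, -0.001, -0.006, -0.0]
force: [-16.6, 1.1, 16.1]
finger_gap: 0.0382
grip_force: 30.0
```

```bash
python3 go.py .568 -.162 .037 0
```

```text
t 14.88 pos [ 0.5585 -0.1622  0.0379] yaw -0.06 q7 -1.52 F [-16.6   1.1  16.1] gap 0.0382 grip 30.0
tool shift [ 0.0095 -0.0003  0.0008] turn deg [-0.01  0.67 -0.06]
```

Call:
arm_command --deltas '[[[0,0,-0.0008,0,0.4,0,0],[0,0,0,0,0,0,0],[0,0,0,0,0,0,0],[0,0,0,0,0,0,0]]]'

```text
time_s: 15.22
position: [0.5593, -0.1622, 0.0379]
eef_rot: [1.0, -0.001, -0.002, -0.0]
force: [-10.8, 0.2, 7.3]
finger_gap: 0.038
grip_force: 30.0
```

```bash
python3 go.py .568 -.162 .037 0; python3 - <<'E'
from plant import r
import cv2,numpy as np
o=np.zeros((600,800,3),np.uint8)
for n,b in(("scene",(250,160,450,300)),("top",(290,110,390,250))):
    f=r.grab_frame(n);np.savez(f"pics/{n}3.npz",**f);x0,y0,x1,y1=b
    if n=="scene": o[:350,:500]=cv2.resize(f["color"][y0:y1,x0:x1],(500,350),interpolation=cv2.INTER_CUBIC)
    else: o[:420,500:]=cv2.resize(f["color"][y0:y1,x0:x1],(300,420),interpolation=cv2.INTER_CUBIC)
cv2.imwrite('pics/p3.png',o[:420])
E
```

```text
t 15.22 pos [ 0.5593 -0.1622  0.0379] yaw -0.06 q7 -1.51 F [-10.8   0.2   7.3] gap 0.038 grip 30.0
tool shift [ 0.0087 -0.0002  0.0009] turn deg [-0.03  0.19 -0.06]
```

View pics/p3.png

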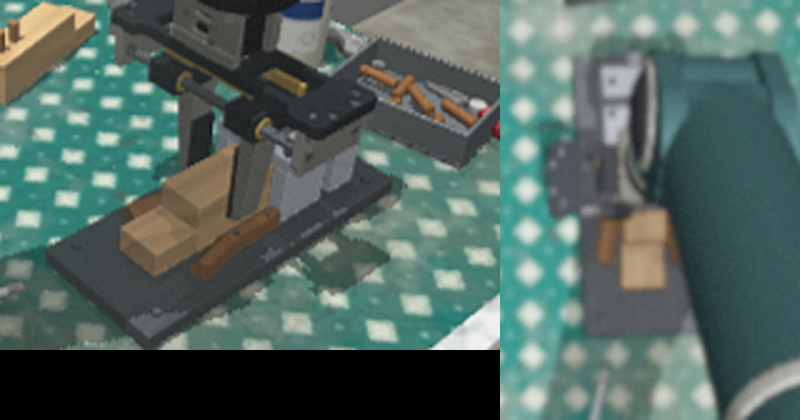

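The blank lies flat and straight in the channel (scene (150,235) to (270,170)), its front is under the bush plate, and the fingers are clear above the strips. The forces match the spring being about half pressed, so I push on.

Call:
arm_command --deltas '[[[0.002,0,-0.0003,0,0.1,0,0],[0.002,0,0,0,0.1,0,0],[0,0,0,0,0,0,0],[0,0,0,0,0,0,0],[0,0,0,0,0,0,0]]]'

```text
time_s: 15.73
position: [0.5616, -0.1622, 0.0379]
eef_rot: [1.0, -0.001, -0.002, -0.0]
force: [-14.2, -0.5, 10.3]
finger_gap: 0.0379
grip_force: 30.0
```

Call:
arm_command --deltas '[[[0.0015,0,-0.0002,0,0.1,0,0],[0.0015,0,0,0,0.1,0,0],[0,0,0,0,0,0,0],[0,0,0,0,0,0,0],[0,0,0,0,0,0,0]]]'

```text
time_s: 16.15
position: [0.5637, -0.1622, 0.0379]
eef_rot: [1.0, -0.001, -0.001, -0.0]
force: [-15.6, 1.0, 10.9]
finger_gap: 0.0378
grip_force: 30.0
```

```bash
python3 go.py .568 -.162 .037 0
```

```text
t 16.15 pos [ 0.5637 -0.1622  0.0379] yaw -0.07 q7 -1.52 F [-15.6   1.   10.9] gap 0.0378 grip 30.0
tool shift [ 0.0043 -0.0002  0.0009] turn deg [-0.04  0.1  -0.07]
```

Call:
arm_command --deltas '[[[0.0015,0,-0.0006,0,0.1,0,0],[0.001,0,0,0,0,0,0],[0,0,0,0,0,0,0],[0,0,0,0,0,0,0],[0,0,0,0,0,0,0]]]'

```text
time_s: 16.57
position: [0.5661, -0.1621, 0.038]
eef_rot: [1.0, -0.001, -0.0, -0.001]
force: [-14.0, 0.4, 6.6]
finger_gap: 0.0382
grip_force: 30.0
```

Call:
arm_command --deltas '[[[0.001,0,0,0,0,0,0],[0.001,0,0,0,0,0,0],[0,0,0,0,0,0,0],[0,0,0,0,0,0,0],[0,0,0,0,0,0,0]]]'

```text
time_s: 16.98
position: [0.5677, -0.1621, 0.038]
eef_rot: [1.0, -0.001, -0.001, -0.001]
force: [-15.5, -0.2, 7.7]
finger_gap: 0.0376
grip_force: 30.0
```

```bash
python3 go.py .568 -.162 .037 0
```

```text
t 16.98 pos [ 0.5677 -0.1621  0.038 ] yaw -0.08 q7 -1.52 F [-15.5  -0.2   7.7] gap 0.0376 grip 30.0
tool shift [ 0.0003 -0.0001  0.001 ] turn deg [-0.06  0.06 -0.08]
```

Call:
arm_command --deltas '[[[0.001,0,0,0,0,0,0],[0,0,0,0,0,0,0],[0,0,0,0,0,0,0],[0,0,0,0,0,0,0]]]'

```text
time_s: 17.32
position: [0.5677, -0.1621, 0.038]
eef_rot: [1.0, -0.001, -0.002, -0.001]
force: [-18.4, 0.4, 9.7]
finger_gap: 0.0382
grip_force: 30.0
```

Call:
arm_command --deltas '[[[0.001,0,0,0,0,0,0],[0,0,0,0,0,0,0],[0,0,0,0,0,0,0],[0,0,0,0,0,0,0]]]'

```text
time_s: 17.65
position: [0.5677, -0.1621, 0.0379]
eef_rot: [1.0, -0.001, -0.003, -0.001]
force: [-20.3, 1.1, 12.7]
finger_gap: 0.038
grip_force: 30.0
```

Call:
arm_command --deltas '[[[0.001,0,0,0,0,0,0],[0,0,0,0,0,0,0],[0,0,0,0,0,0,0],[0,0,0,0,0,0,0]]]'

```text
time_s: 17.98
position: [0.5677, -0.1621, 0.0379]
eef_rot: [1.0, -0.001, -0.004, -0.001]
force: [-24.5, 1.1, 13.9]
finger_gap: 0.0377
grip_force: 30.0
```

The rail has stopped at 0.5677, the predicted home position, while the force keeps rising, so it is bedded. I take off some down-force, add a little push and settle.

Call:
arm_command --deltas '[[[0.001,0,-0.0004,0,0.1,0,0],[0,0,0,0,0,0,0],[0,0,0,0,0,0,0],[0,0,0,0,0,0,0],[0,0,0,0,0,0,0],[0,0,0,0,0,0,0],[0,0,0,0,0,0,0],[0,0,0,0,0,0,0]]]'

```text
time_s: 18.65
position: [0.5677, -0.1621, 0.0379]
eef_rot: [1.0, -0.001, -0.004, -0.001]
force: [-24.5, 1.3, 13.4]
finger_gap: 0.0378
grip_force: 30.0
```

```bash
python3 go.py .568 -.162 .037 0; python3 - <<'E'
from plant import r
from h import *
f=r.grab_frame("top");np.savez("pics/top4.npz",**f);g=r.grab_frame("scene")
h=cv2.cvtColor(cv2.resize(f['color'],None,fx=4,fy=4,interpolation=cv2.INTER_CUBIC),40)
m=cv2.inRange(h,(8,45,100),(28,170,255));c=biggest(m,[4*v for v in(328,183,347,215)])[:,0]
p=(c+.5)/4-.5;L=np.array([plane(f,q,.040)[:2] for q in p]);print('lap end x',L[:,0].min().round(4),'expected',.5727-.085)
for x0 in(.495,.505,.515):
    k=L[abs(L[:,0]-x0)<.002];print(x0,k[:,1].min().round(4),k[:,1].max().round(4))
o=cv2.resize(g['color'][160:300,250:450],(500,350),interpolation=cv2.INTER_CUBIC)
o2=cv2.resize(f['color'][110:250,290:390],(250,350),interpolation=cv2.INTER_CUBIC);cv2.imwrite('pics/p4.png',np.hstack([o,o2]))
E
```

```text
t 18.65 pos [ 0.5677 -0.1621  0.0379] yaw -0.1 q7 -1.52 F [-24.5   1.3  13.4] gap 0.0378 grip 30.0
tool shift [ 0.0003 -0.0001  0.0009] turn deg [-0.08  0.42 -0.1 ]
lap end x 0.4838 expected 0.48769999999999997
0.495 -0.1823 -0.1402
0.505 -0.182 -0.14
0.515 -0.188 -0.1363
```

View pics/p4.png

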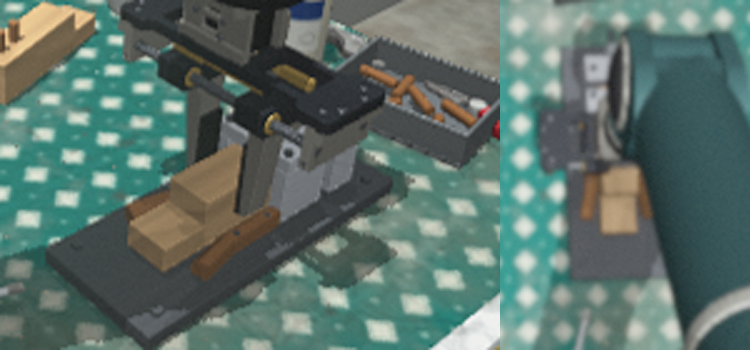

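The blank sits flat and straight, and its lap end matches the home position within calibration. The position is steady, the push is 24.5 N against a 9.6 N spring plus friction, and the grip is 30 N. Handing in.

```bash
python3 -c "
from plant import r
print(r.sign_off())"
```

```text
the job is handed in; nothing more can be done
None
```

The job is handed in, with no verdict returned: by position and force readings, the undrilled rail lies lap side up in the jig with its square end pressed home on the stop buttons, still gripped at 30 N.

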